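# Lock out the burr magazine, pull the worn burrs, unlock again

### The job

Lock out the engraver's burr strip by pulling the red knob on the tilted switch box out until it stays out by itself; be gentle, because the box only stands on the bench and must not be dragged or lifted. Then, with the knob still out, pull the two red-collared worn burrs out of the sprung clip strip one at a time and lay them down in the black tray, leaving the green-collared ones in their clips. Finally push the red knob back fully home.

Things in the scene. Friction and masses are not known exactly. Their poses are not given: they have to be found in the camera images.
- console: Switch box: grey enclosure 130 x 130 x 50 mm leaning on a dark steel stand (foot plate 180 x 150 mm). It stands loose on the bench, about 3 kg in all: more than about 13 N of pull on the knob drags or lifts it. Origin: centre of the foot's underside. The panel faces -x and up, its outward normal 40 degrees from vertical towards -x; panel centre at (-15, 0, 93) mm.
- guard_top (a point): Middle of the upper edge of the switch box's yellow guard hoop: bent 6 mm rod, 82 mm wide (y), 44 mm high, standing square on the panel up-slope of the knob; its near side is 25 mm from the knob's axis. Because of it fingers must come in roughly along the knob's axis (tool tilted 20 to 50 degrees), closing along the box's y. Axes as the switch box.
- knob_grip (a point): Centre of the gripping band of the red mushroom pull knob. Head 30 mm dia, from 9 mm below to 7 mm above this point along the axis; the panel lies 27 mm below it while the knob is in. z points straight out of the panel along the knob's axis (the pull direction), y is the box's y. It moves with the knob.
- knob (a joint): Travel of the red knob: 0 = fully in (home), 0.015 m = fully out against its stop. A light return spring draws it in (about 2 N); a sprung detent is felt from 2 mm on, peaks at about 8 to 10 N of pull and lets go past 8 mm. Let go short of about 11 mm it may slip back in; beyond 12 mm it stays out by itself. Pushing back takes about 4 N, then it runs home.
- rack: The sprung clip strip, a blue metal block 200 (y) x 74 (x) mm, screwed to the bench, with a flat top plate 45 mm above the bench (50 mm wide in x) with four clips in a row along its y, 44 mm apart at y = -66, -22, 22 and 66 mm. Origin at the centre of its underside.
- worn1: Worn burr with red collar, goes to the tray. 89 mm long, 70 g, upright in a clip, ball down. From its lower end: ball 14 mm dia, neck 8 mm, guide 14.4 mm dia (24 to 34 mm up), collar 22 mm dia (34 to 42 mm up, rests on the strip's top), steel shank 12 mm dia (42 to 89 mm up). Origin at the ball's lowest point, z towards the shank's end.
- worn2: Worn burr with red collar, goes to the tray. 89 mm long, 70 g, upright in a clip, ball down. From its lower end: ball 14 mm dia, neck 8 mm, guide 14.4 mm dia (24 to 34 mm up), collar 22 mm dia (34 to 42 mm up, rests on the strip's top), steel shank 12 mm dia (42 to 89 mm up). Origin at the ball's lowest point, z towards the shank's end.
- good1: Good burr with green collar, stays in its clip. 89 mm long, 70 g, upright in a clip, ball down. From its lower end: ball 14 mm dia, neck 8 mm, guide 14.4 mm dia (24 to 34 mm up), collar 22 mm dia (34 to 42 mm up, rests on the strip's top), steel shank 12 mm dia (42 to 89 mm up). Origin at the ball's lowest point, z towards the shank's end.
- good2: Good burr with green collar, stays in its clip. 89 mm long, 70 g, upright in a clip, ball down. From its lower end: ball 14 mm dia, neck 8 mm, guide 14.4 mm dia (24 to 34 mm up), collar 22 mm dia (34 to 42 mm up, rests on the strip's top), steel shank 12 mm dia (42 to 89 mm up). Origin at the ball's lowest point, z towards the shank's end.
- worn1_shank (a point): Point on the axis of worn1's shank, 66 mm from its lowest point (23 mm below its top end): grip here or a little higher. z along the burr. Sprung jaws hold the ball: about 6 to 10 N straight up breaks it out within 10 mm; it is clear of the strip after 36 mm of lift.
- worn2_shank (a point): The same point on worn2.
- tray: Black open tray, fixed, 200 (x) x 170 (y) mm, walls 28 mm high and 4 mm thick, inner floor about 5 mm above the bench, with a rubber mat. Origin at the centre of its underside.

How it is judged:
By the outcome, as a careful person would: the job done as asked, in the order asked, and still so for the second after the job is handed in, with the robot touching nothing.
It also fails if it takes over 72 s, if anything falls off the work surface, if the arm or the gripper's body presses on something with over 40 N, if the wrist force passes 120 N, or if a joint passes its speed limit or range.

### The arm

A 7-joint arm with a two-finger parallel gripper is mounted at the origin on the work surface. World frame = base frame: x ahead of the robot, y to its left, z up, the work surface at z = 0. Lengths are in m, angles in rad, forces in N, time in s.
With the tool pointing down it reaches from about 0.4 to 0.875 m from the base axis. Payload 19.3 kg.
Tool frame: the origin (TCP) lies on the centre line of the jaws, within the pads' length; the fingertips stand 14 mm ahead of it and the grasp point (between the pads) lies 5 mm behind it (bot.tip_extent is the distance from the TCP to the fingertips, in m); z points along the fingers, y is the line along which they close (so a half turn about z gives the same grasp; the last joint's range is limited). The gripper opens to 85 mm and grips with 20 to 120 N. Pads are 22 mm wide; open, the fingers measure 114 mm over their backs; the gripper's body (76 mm by 85 mm) begins 54 mm behind the grasp point. The pads swing forward as they close: fully open they stand 13 mm farther back than shut.
Start: joints at [-1.208, 0.521, -0.036, 1.599, 0.021, 1.021, -0.113], TCP at [0.262, 0.567, 0.245] pointing down, gripper open.
Joint ranges: [-2.91, 2.91], [-0.3, 2.13], [-1.5, 1.42], [0.17, 2.43], [-1.26, 4.41], [0.16, 1.93], [-2.52, 2.52]. Speed limits (rad/s): [1.89, 1.89, 2.39, 2.39, 3.01, 3.01, 3.01].

### API

Orientations are given as [roll, pitch, yaw] about the fixed x, y, z axes, in that order (R = Rz(yaw) Ry(pitch) Rx(roll)).
In Python, from workcell import monitor, grab_frame, camera_model, bot gives the robot as it stands.
- The arm moves only by the tool move_arm, never from a script. Its argument "moves" is a list of rows, each a list of 4 numbers: the shift along the world's x, y, z in mm, then the turn about the world's z in rad. A call has 1 to 12 rows; each row is the pose to reach, as a shift and turn from the pose commanded when the call began; what a row does not reach only later rows make up. A row lasts 1/8 s, in which the tool goes at most 62.5 mm and 10.7 degrees, less where a joint would pass 70% of its speed; a pose out of reach is approached as far as the arm can. A call with a gripper value outside its range is refused whole. "gripper" is the opening, from 0 (shut) to 1 (fully open), set as the call begins (left out, the last holds). The fingers move at their own pace and stop on an object; "newtons" is the grip in N (left out, the last holds). Time passes only in rows, so rows that repeat a pose let the fingers close. It gives the time, the measured TCP pose, the force, the opening and the grip force at its end, in the units of the state.
- monitor.observe(): the state, without advancing time (a new reading comes with each control period).
- grab_frame(name): name is "scene" or "top" or "wrist"; returns the picture (400x640x3 uint8, blue, green, red); there is no depth.
- camera_model(name): a dict with "vfov" (degrees; the focal length in pixels is half the picture's height over the tangent of half this angle, whatever the lens; pixels are square), "cx", "cy" (the principal point, pixels), "k1" (the pictures are not rectified: a ray, as slopes to the right and down, at radius r is drawn at 1 + k1 r^2 times it, then the intrinsics apply), "R" (3x3) and "t" (3): a world point X has camera coordinates R X + t; the wrist camera has in their place "T_tool_cam" (4x4, takes a point from camera to tool coordinates, whose origin is the TCP and whose axes are the flange's). Camera axes: x right, y down, z forward; pixel columns grow to the right and rows downward; lengths in m; the calibration is good to about 2 mm. A picture is of the moment at which its call begins: read the wrist's pose just before it. camera_model takes no time and is no camera call.
- bot.job_done(): hands the job in; it is judged then, once.
The state is a dict: "clock": time; "qpos": joint angles; "qd": joint speeds; "joint_efforts": joint torques, N m; "position": TCP position; "tool_rot": TCP orientation; "force": force on the tool from outside, world axes, zero at the start; "moment": the same for the moment, N m; "grip_width": finger opening in m; "finger_force": force on a finger pad.
Only numpy, scipy, OpenCV 4.12 (cv2) and the standard library are available. Lean on these libraries where they do the work, as an engineer would, in place of code of your own. Each camera call takes 0.05 s, during which the arm holds its last target. There are 200 camera calls.

## Working session

There is one attempt and no reset: what is moved stays moved. The work goes in short steps, Python scripts to look and compute and a tool call to move; the robot and the scene stay as the last step left them, time stands still between calls to the robot, and variables do not carry over. Pictures are saved under pics/ and viewed, at most 10 in all, crops included, and the job is handed in when it is done.

Besides the shell and the picture viewer there is one more tool, called after "Request:" in YAML: its name, and indented under it one key for each argument. move_arm: Moves the arm, as the interface text tells. Its arguments: {"type":"object","properties":{"moves":{"type":"array","items":{"type":"array","items":{"type":"number"}}},"gripper":{"type":"number"},"newtons":{"type":"number"}},"required":["moves"]}

```bash
ls; mkdir -p pics; python3 - <<'E'
from workcell import monitor, grab_frame, camera_model, bot
import cv2,numpy as np
s=monitor.observe();print({k:np.round(v,3).tolist() for k,v in s.items()})
a=grab_frame("scene");b=grab_frame("top")
cv2.imwrite("pics/s0.png",a);cv2.imwrite("pics/t0.png",b)
for n in("scene","top","wrist"):print(n,camera_model(n))
E
```

```text
pics
{'clock': 0.0, 'qpos': [-1.208, 0.522, -0.036, 1.6, 0.021, 1.021, -0.113], 'qd': [-0.0, -0.0, 0.002, 0.0, 0.0, 0.001, 0.002], 'joint_efforts': [0.001, -92.713, 1.98, -36.993, 0.018, 0.008, -0.0], 'position': [0.262, 0.567, 0.245], 'tool_rot': [-3.14, 0.0, 2.709], 'force': [0.889, -0.252, -0.29], 'moment': [0.068, -0.036, -0.027], 'finger_force': 0.0, 'grip_width': 0.086}
scene {'vfov': 46.58470123495144, 'cx': 322.88564792820677, 'cy': 192.50320920840838, 'k1': -0.0030372882069657657, 'R': array([[-0.68085333,  0.73205651,  0.02306528],
       [ 0.44298526,  0.43667122, -0.78299572],
       [-0.58326906, -0.52288767, -0.6215993 ]]), 't': array([ 0.3483705 , -0.17947009,  1.43183482])}
top {'vfov': 46.16984134782492, 'cx': 319.38006780821115, 'cy': 201.5850926826619, 'k1': 0.027466489673454643, 'R': array([[-0.01151179, -0.99977502,  0.01781522],
       [-0.99150083,  0.00910391, -0.12978143],
       [ 0.12959004, -0.01915782, -0.99138257]]), 't': array([0.011276  , 0.52219332, 1.26476315])}
wrist {'vfov': 65.8601146743627, 'cx': 316.5849868020753, 'cy': 193.79927709937317, 'k1': -0.04404123335118517, 'T_tool_cam': array([[-4.02999387e-04, -9.46483339e-01, -3.22752423e-01,
         8.22731195e-02],
       [ 9.99999657e-01, -6.14898329e-04,  5.54579181e-04,
         1.03524840e-03],
       [-7.23359881e-04, -3.22752089e-01,  9.46483262e-01,
        -1.28664255e-01],
       [ 0.00000000e+00,  0.00000000e+00,  0.00000000e+00,
         1.00000000e+00]])}
```

View pics/s0.png

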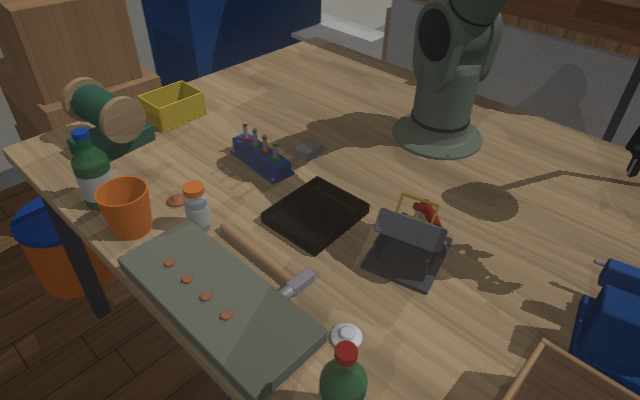

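View pics/t0.png

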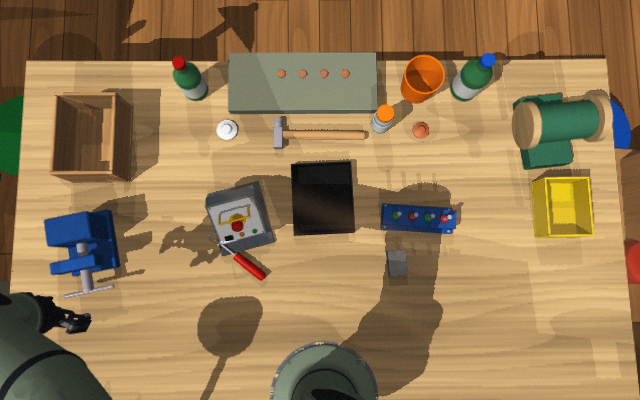

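The scene view shows the switch box at about (410,235), with its guard hoop at (415,205), and the tray at (315,213). The rack is at (262,155). In the top view the box is at (240,220), the red knob at (238,226) and a loose red-handled screwdriver at (245,262). The tray is at (323,198) and the rack at (418,218), with collars that look green, red, green, red.

```bash
cat > h.py <<'E'
import cv2,numpy as np
from scipy.spatial.transform import Rotation as Rn
from workcell import monitor, grab_frame, camera_model, bot
def cam(n,s=None):
    m=camera_model(n); f=200/np.tan(np.radians(m["vfov"])/2)
    if n=="wrist":
        T=np.eye(4);T[:3,:3]=Rn.from_euler("xyz",s["tool_rot"]).as_matrix();T[:3,3]=s["position"]
        T=T@m["T_tool_cam"];R=T[:3,:3].T;t=-R@T[:3,3]
    else: R,t=np.array(m["R"]),np.array(m["t"])
    return dict(f=f,c=np.array([m["cx"],m["cy"]]),k=m["k1"],R=R,t=t)
def ray(c,uv):
    d=(np.array(uv,float)-c["c"])/c["f"]; u=d.copy()
    for _ in range(20): u=d/(1+c["k"]*(u@u))
    v=c["R"].T@np.r_[u,1]; return -c["R"].T@c["t"],v/np.linalg.norm(v)
def onz(c,uv,z):
    o,v=ray(c,uv); return o+v*(z-o[2])/v[2]
def onplane(c,uv,p,n):
    o,v=ray(c,uv); return o+v*(n@(p-o))/(n@v)
def proj(c,X):
    x=c["R"]@np.array(X)+c["t"];u=x[:2]/x[2];return c["c"]+c["f"]*u*(1+c["k"]*(u@u))
def tri(rs):
    A=sum(np.eye(3)-np.outer(v,v) for o,v in rs);b=sum((np.eye(3)-np.outer(v,v))@o for o,v in rs)
    return np.linalg.solve(A,b)
def blobs(img,lo,hi,roi,amin=15):
    x0,y0,x1,y1=roi;h=cv2.cvtColor(img[y0:y1,x0:x1],cv2.COLOR_BGR2HSV)
    m=cv2.inRange(h,lo,hi)
    if lo[0]==0: m|=cv2.inRange(h,(170,lo[1],lo[2]),(180,255,255))
    n,_,st,ce=cv2.connectedComponentsWithStats(m)
    return [(np.round(ce[i]+[x0,y0],1),st[i].tolist()) for i in range(1,n) if st[i][4]>=amin],m
E
python3 - <<'E'
from h import *
b=cv2.imread("pics/t0.png");a=cv2.imread("pics/s0.png");c=cam("top");cs=cam("scene")
for nm,lo,hi,roi in [("red",(0,120,70),(10,255,255),(190,170,290,290)),("yel",(20,110,80),(35,255,255),(200,180,280,260)),
  ("blue",(105,120,50),(125,255,255),(370,190,470,245)),("redr",(0,100,60),(10,255,255),(370,190,470,245)),("grn",(50,70,40),(90,255,255),(370,190,470,245)),("dark",(0,0,0),(180,255,40),(280,150,365,245))]:
    print(nm,blobs(b,lo,hi,roi,5)[0])
_,m=blobs(b,(105,120,50),(125,255,255),(370,190,470,245))
print("rack rect",cv2.minAreaRect(cv2.findNonZero(m)+np.array([370,190])))
crop=np.hstack([cv2.resize(b[175:290,195:285],None,fx=4.3,fy=4.3,interpolation=2),cv2.resize(b[185:245,370:465],None,fx=4.2,fy=8.24166,interpolation=2)[:494]])
s=cv2.resize(b[170:290,195:285],(390,520),interpolation=2)
r=cv2.resize(b[195:240,372:466],(410,196),interpolation=2)
q=cv2.resize(a[120:195,225:330],(410,293),interpolation=2)
q=np.vstack([r,q,np.zeros((520-489,410,3),np.uint8)])
cv2.imwrite("pics/z0.png",np.hstack([s,q]))
E
```

```text
red [(array([236.9, 225.9]), [42, 51, 11, 11, 100]), (array([249.5, 266.2]), [43, 82, 33, 29, 349])]
yel [(array([235.5, 218.1]), [19, 27, 31, 19, 163])]
blue [(array([418.3, 218.4]), [12, 14, 74, 30, 1486])]
redr [(array([411. , 216.5]), [38, 23, 8, 8, 33]), (array([443.3, 218.3]), [70, 25, 8, 8, 35])]
grn [(array([394.9, 215.5]), [22, 21, 8, 9, 37]), (array([427.4, 217.5]), [54, 23, 9, 9, 39])]
dark [(array([324. , 183.7]), [11, 12, 62, 51, 2477]), (array([311.3, 223.4]), [13, 57, 52, 28, 780])]
rack rect ((418.3361511230469, 218.34902954101562), (74.49333953857422, 25.519363403320312), 3.990912914276123)
```

View pics/z0.png

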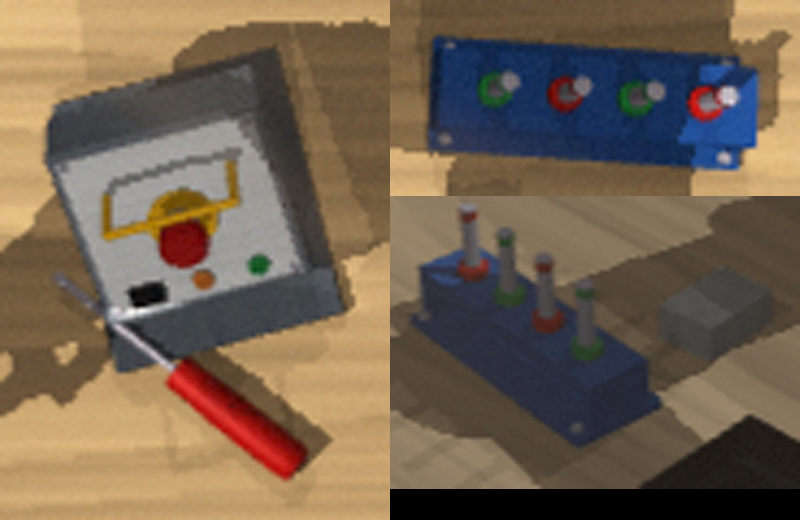

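The crop shows the red knob just in front of the hoop, with the screwdriver lying by the box's near-left corner. The collars run green, red, green, red from +y to -y.

```bash
python3 - <<'E'
from h import *
c=cam("top");S=np.array([390/90,520/120]);o=np.array([195,170])
for nm,z in [("knob",.11),("knob2",.12)]: print(nm,onz(c,(236.9,225.9),z))
L=onz(c,o+np.array([103,237])/S,.14);R=onz(c,o+np.array([240,203])/S,.14);d=L-R
print(L,R,np.hypot(*d[:2]),"boxyaw",np.degrees(np.arctan2(-d[0],d[1])))
# panel lower edge / upper edge
for p in [(112,318),(305,268),(52,165),(252,112)]: print("panel",onz(c,o+np.array(p)/S,.05 if p[1]>200 else .13))
for u in [(394.9,215.5),(411,216.5),(427.4,217.5),(443.3,218.3)]: print("collar",onz(c,u,.052))
# shank tops (crop scale)
S2=np.array([410/94,196/45]);o2=np.array([372,195])
for u in [(511,80),(583,86),(655,90),(728,96)]: print("top",onz(c,o2+np.array([u[0]-390,u[1]])/S2,.099))
for p in [(291,163),(353,160),(355,233),(294,236)]: print("tray",onz(c,p,.028))
E
```

```text
knob [0.45112014 0.22057519 0.11      ]
knob2 [0.45031832 0.21900824 0.12      ]
[0.45223521 0.26120483 0.14      ] [0.47121987 0.18230404 0.14      ] 0.08115263890311522 boxyaw 13.529009609276834
panel [0.4093129  0.27235774 0.05      ]
panel [0.43902076 0.15312045 0.05      ]
panel [0.49570778 0.29357898 0.13      ]
panel [0.5260804  0.17694041 0.13      ]
collar [ 0.47980391 -0.19909281  0.052     ]
collar [ 0.47665397 -0.24292498  0.052     ]
collar [ 0.47349934 -0.28755666  0.052     ]
collar [ 0.47090763 -0.33082268  0.052     ]
top [ 0.48064787 -0.20349583  0.099     ]
top [ 0.47660757 -0.24676194  0.099     ]
top [ 0.47378106 -0.29005016  0.099     ]
top [ 0.46974263 -0.33385467  0.099     ]
tray [0.633006   0.08416366 0.028     ]
tray [ 0.64027126 -0.09028045  0.028     ]
tray [ 0.43473989 -0.09153421  0.028     ]
tray [0.42823132 0.07667582 0.028     ]
```

Request:
move_arm:
  moves:
    - [30, -60, 0, 0.1]
    - [60, -115, 0, 0.22]
    - [90, -170, 0, 0.33]
    - [120, -230, 0, 0.45]
    - [145, -285, 0, 0.56]
    - [165, -330, 0, 0.64]
    - [178, -349, 0, 0.668]
    - [178, -349, 0, 0.668]
    - [178, -349, 0, 0.668]
    - [178, -349, 0, 0.668]
  gripper: 1

```text
clock: 1.35
position: [0.4397, 0.2192, 0.2452]
tool_rot: [3.141, -0.0, -2.905]
force: [-0.2, 0.1, 0.6]
grip_width: 0.0857
finger_force: 0.0
```

```bash
python3 - <<'E'
from h import *
s=monitor.observe();w=grab_frame("wrist");cv2.imwrite("pics/w1.png",w);np.save("w1.npy",np.r_[s["position"],s["tool_rot"]])
print(s["clock"],np.round(s["position"],4),np.round(s["tool_rot"],4),np.round(s["qpos"],2))
c=cam("wrist",s)
print(blobs(w,(0,120,50),(10,255,255),(0,0,640,400),100)[0],blobs(w,(20,110,80),(35,255,255),(0,0,640,400),100)[0])
E
```

```text
1.35 [0.4397 0.2192 0.2452] [ 3.1415e+00 -3.0000e-04 -2.9051e+00] [-0.51  0.31 -0.1   1.94  0.04  0.89  1.19]
[(array([318.1,  77.9]), [284, 35, 71, 88, 2184]), (array([314.7, 201.8]), [298, 186, 33, 33, 837])] [(array([314.2, 224.4]), [266, 198, 99, 45, 1169])]
```

View pics/w1.png

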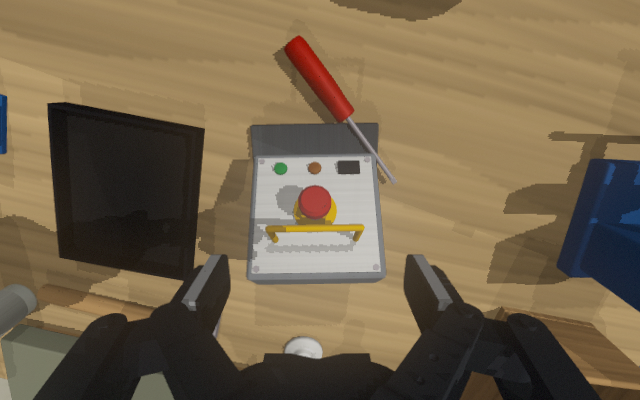

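The wrist view shows the red knob at (315,201) and the hoop's top bar from (266,231) to (363,227). The panel corners are near (255,157), (378,155), (385,276) and (250,281), so the box is turned slightly relative to the tool. The screwdriver is clear of the knob.

```bash
python3 - <<'E'
from h import *
p=np.load("w1.npy");s=dict(position=p[:3],tool_rot=p[3:]);c=cam("wrist",s);ct=cam("top")
w=cv2.imread("pics/w1.png")
# hoop top bar line fit
h=cv2.cvtColor(w,cv2.COLOR_BGR2HSV);m=cv2.inRange(h,(20,110,80),(35,255,255));m[:, :275]=0;m[:,355:]=0;m[:222]=0
pts=cv2.findNonZero(m).reshape(-1,2);k=np.polyfit(pts[:,0],pts[:,1],1);print("bar",k,len(pts))
# panel from white mask
mw=cv2.inRange(h,(0,0,110),(180,60,255));n,l,st,ce=cv2.connectedComponentsWithStats(mw[120:300,230:400])
i=1+np.argmax(st[1:,4]);print(st[i]);cn=(l==i).astype(np.uint8)
hull=cv2.convexHull(cv2.findNonZero(cn));ap=cv2.approxPolyDP(hull,8,True).reshape(-1,2)+[230,120];print(ap.tolist())
K=tri([ray(c,(314.7,201.8)),ray(ct,(236.9,225.9))]);print("K~",K)
for z in(.135,.14,.145,.15):
    L=onz(c,(363,np.polyval(k,363)),z);R=onz(c,(266,np.polyval(k,266)),z);d=L-R
    print(z,np.round((L+R)/2,4),np.hypot(*d[:2]),np.arctan2(-d[0],d[1]))
E
```

```text
bar [-3.19018299e-02  2.37597016e+02] 641
[   17     0   150   161 13499]
[[352, 120], [396, 180], [385, 276], [248, 279], [256, 157]]
K~ [0.4503367  0.21953275 0.12329949]
0.135 [0.4692 0.2248 0.135 ] 0.08256672161881622 0.27033595048998404
0.14 [0.467  0.2243 0.14  ] 0.08083855616849207 0.27033595048998416
0.145 [0.4647 0.2238 0.145 ] 0.07911039071816797 0.27033595048998416
0.15 [0.4624 0.2232 0.15  ] 0.07738222526784383 0.2703359504899842
```

Request:
move_arm:
  moves:
    - [-40, -11, 0, 0.017]
    - [-75, -21, 0, 0.034]
    - [-75, -21, 0, 0.034]
    - [-75, -21, 0, 0.034]
    - [-75, -21, 0, 0.034]

```text
clock: 2.02
position: [0.3656, 0.1977, 0.2452]
tool_rot: [3.142, 0.0, -2.873]
force: [-0.3, 0.3, -0.3]
grip_width: 0.0853
finger_force: 0.0
```

```bash
cat > kn.py <<'E'
from h import *
def meas(w,c,roi=(0,0,640,400)):
    b=[x for x in blobs(w,(0,120,50),(10,255,255),roi,100)[0] if abs(x[1][2]-x[1][3])<14]
    h=cv2.cvtColor(w,cv2.COLOR_BGR2HSV);m=cv2.inRange(h,(20,110,80),(35,255,255))
    return b,m
E
python3 - <<'E'
from kn import *
s=monitor.observe();w=grab_frame("wrist");cv2.imwrite("pics/w2.png",w);np.save("w2.npy",np.r_[s["position"],s["tool_rot"]])
print(s["clock"],np.round(s["position"],4),np.round(s["tool_rot"],4),np.round(s["qpos"],2))
b,m=meas(w,None);print(b,[x for x in blobs(w,(20,110,80),(35,255,255),(0,0,640,400),50)[0]])
cv2.imwrite("pics/w2c.png",cv2.resize(w[100:400,150:490],None,fx=1.9,fy=1.9,interpolation=2))
E
```

```text
2.025 [0.3656 0.1977 0.2452] [ 3.1415e+00  1.0000e-04 -2.8725e+00] [-0.53  0.19 -0.12  2.11  0.03  0.84  1.17]
[(array([315.3, 275.3]), [301, 260, 30, 32, 732])] [(array([315.2, 282.7]), [296, 258, 39, 41, 453]), (array([315.1, 304.6]), [271, 301, 89, 8, 535])]
```

View pics/w2c.png

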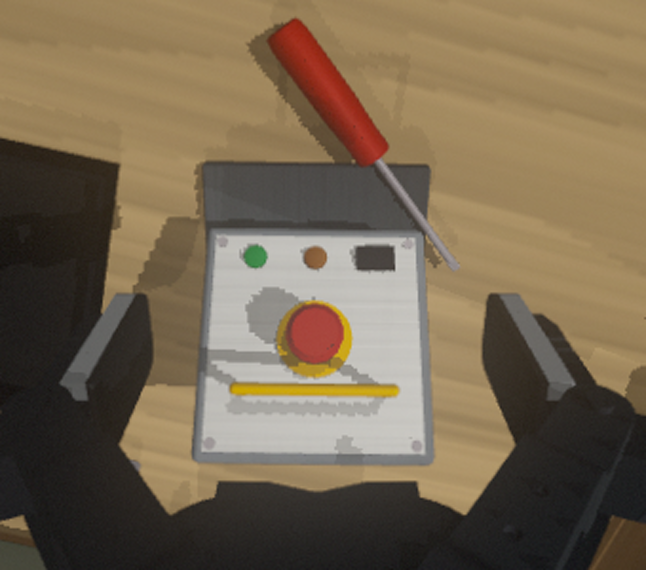

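The crop shows the tool now square to the box. The knob is centred at about (315,275) in the full picture and the hoop bar is at (315,305).

```bash
python3 - <<'E'
from kn import *
cs=[]
for n in("w1","w2"):
    p=np.load(n+".npy");cs.append(cam("wrist",dict(position=p[:3],tool_rot=p[3:])))
ct=cam("top")
yaw=.27;bx=np.array([np.cos(yaw),np.sin(yaw),0]);by=np.array([-bx[1],bx[0],0]);n=-.6428*bx+.766*np.array([0,0,1])
H=tri([ray(cs[0],(314.7,201.8)),ray(cs[1],(315.3,275.3))]);H3=tri([ray(cs[0],(314.7,201.8)),ray(cs[1],(315.3,275.3)),ray(ct,(236.9,225.9))])
B=tri([ray(cs[0],(314.5,227.6)),ray(cs[1],(315.1,304.6))]);B3=tri([ray(cs[0],(314.5,227.6)),ray(cs[1],(315.1,304.6)),ray(ct,(234.5,220.8))])
print("head",H,H3,"bar",B,B3)
for h,b in((H,B),(H3,B3)): d=b-h;print("bar-head: bx,by,z",d@bx,d@by,d[2],"n",d@n)
K=H3-5*n/1000;print("K",K)
bar=[onz(cs[1],(u,304.6),B3[2]) for u in(271,359.5)];d=bar[1]-bar[0];print("yaw",np.arctan2(-d[0],d[1]),np.linalg.norm(d))
print("lateral of tool rel K",(np.load("w2.npy")[:3]-K)@bx,(np.load("w2.npy")[:3]-K)@by)
E
```

```text
head [0.45415312 0.22119946 0.11382681] [0.45092739 0.21999843 0.11967024] bar [0.46571274 0.22407121 0.142678  ] [0.46136979 0.22222429 0.14924097]
bar-head: bx,by,z 0.011906820228425331 -0.00031559954515434843 0.028851186254447894 n 0.014446304628075285
bar-head: bx,by,z 0.010657781480523815 -0.0006401012944571511 0.02957073120553448 n 0.015800358167758703
K [0.45402495 0.22085571 0.11584024]
yaw 0.2674691630332612 0.07815827928164525
lateral of tool rel K -0.09135983344897586 0.0012629761073980606
```

Request:
move_arm:
  moves:
    - [40, 10, -30, 0]
    - [81, 21, -65, 0]
    - [81, 21, -65, 0]
    - [81, 21, -65, 0]
    - [81, 21, -65, 0]
  gripper: 0.65
  newtons: 30

```text
clock: 2.7
position: [0.446, 0.2184, 0.1812]
tool_rot: [3.141, 0.001, -2.872]
force: [0.3, 0.2, 0.3]
grip_width: 0.0557
finger_force: 0.0
```

```bash
python3 - <<'E'
from kn import *
s=monitor.observe();w=grab_frame("wrist");cv2.imwrite("pics/w3.png",w)
print(s["clock"],np.round(s["position"],4),np.round(s["tool_rot"],4),np.round(s["force"],2),s["grip_width"])
c=cam("wrist",s);b,m=meas(w,c);print(b,[x for x in blobs(w,(20,110,80),(35,255,255),(0,0,640,400),50)[0]])
E
```

```text
2.7 [0.446  0.2184 0.1812] [ 3.1413e+00  1.2000e-03 -2.8722e+00] [0.3  0.16 0.31] 0.05572851987732284
[(array([316.8, 225.8]), [296, 205, 42, 44, 1432])] [(array([316.2, 255.8]), [263, 218, 108, 58, 1853])]
```

View pics/w3.png

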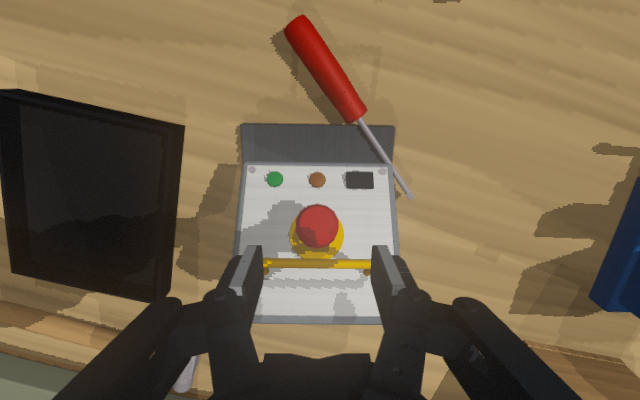

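The knob is at (317,226), centred between the pads' inner edges at columns 262 and 372. The hoop bar is at row 264.

```bash
python3 - <<'E'
from kn import *
s=monitor.observe();rs=[];rb=[]
for (n,u,b) in(("w1",(314.7,201.8),(314.5,227.6)),("w2",(315.3,275.3),(315.1,304.6))):
    p=np.load(n+".npy");c=cam("wrist",dict(position=p[:3],tool_rot=p[3:]));rs.append(ray(c,u));rb.append(ray(c,b))
c=cam("wrist",s);rs.append(ray(c,(316.8,225.8)));rb.append(ray(c,(317,264.5)))
H=tri(rs);B=tri(rb);bx=np.array([np.cos(.269),np.sin(.269),0]);by=np.array([-bx[1],bx[0],0]);P=s["position"]
print(H,B)
for v in(H,B): d=v-P;print("rel tool bx,by,z",d@bx,d@by,d[2])
E
```

```text
[0.45431646 0.22120735 0.11366412] [0.46598451 0.22423256 0.14295152]
rel tool bx,by,z 0.0087257872611458 0.0004401327001195089 -0.06763342593868678
rel tool bx,by,z 0.020778228357458725 0.0002555650049575176 -0.03834602668613332
```

Request:
move_arm:
  moves:
    - [1, 1, -30, 0]
    - [1, 1, -55, 0]
    - [1, 1, -72, 0]
    - [1, 1, -72, 0]
    - [1, 1, -72, 0]
    - [1, 1, -72, 0]

```text
clock: 3.5
position: [0.4475, 0.2196, 0.1092]
tool_rot: [3.141, 0.001, -2.872]
force: [0.4, 0.4, -0.4]
grip_width: 0.0553
finger_force: 0.0
```

Request:
move_arm:
  moves:
    - [0, 0, 0, 0]
    - [0, 0, 0, 0]
    - [0, 0, 0, 0]
    - [0, 0, 0, 0]
    - [0, 0, 0, 0]
  gripper: 0.2
  newtons: 30

```text
clock: 4.12
position: [0.4474, 0.219, 0.1088]
tool_rot: [-3.141, 0.0, -2.873]
force: [-0.2, -3.3, 9.6]
grip_width: 0.0283
finger_force: 28.8
```

Request:
move_arm:
  moves:
    - [-0.6, -0.1, 0.8, 0]
    - [-1.2, -0.3, 1.5, 0]
    - [-1.2, -0.3, 1.5, 0]

```text
clock: 4.5
position: [0.4465, 0.2188, 0.11]
tool_rot: [-3.141, 0.001, -2.873]
force: [4.1, -3.3, 1.3]
grip_width: 0.0281
finger_force: 29.7
```

Request:
move_arm:
  moves:
    - [-0.5, -0.6, 0.8, 0]
    - [-1.1, -0.8, 1.5, 0]
    - [-1.7, -0.9, 2.3, 0]
    - [-1.7, -0.9, 2.3, 0]

```text
clock: 5.0
position: [0.4448, 0.2183, 0.1122]
tool_rot: [3.141, 0.001, -2.873]
force: [6.2, -0.4, -2.6]
grip_width: 0.0283
finger_force: 30.5
```

Request:
move_arm:
  moves:
    - [-0.6, -0.2, 0.8, 0]
    - [-1.2, -0.3, 1.5, 0]
    - [-1.9, -0.5, 2.3, 0]
    - [-2.5, -0.7, 3.1, 0]
    - [-2.5, -0.7, 3.1, 0]

```text
clock: 5.62
position: [0.4421, 0.2176, 0.1154]
tool_rot: [3.141, 0.001, -2.873]
force: [4.2, -0.9, 1.2]
grip_width: 0.0286
finger_force: 30.8
```

Request:
move_arm:
  moves:
    - [-0.6, -0.2, 0.8, 0]
    - [-1.2, -0.3, 1.5, 0]
    - [-1.9, -0.5, 2.3, 0]
    - [-2.5, -0.7, 3.1, 0]
    - [-3.1, -0.9, 3.8, 0]
    - [-3.1, -0.9, 3.8, 0]

```text
clock: 6.38
position: [0.4389, 0.2167, 0.1192]
tool_rot: [3.141, 0.001, -2.872]
force: [4.5, -0.5, 4.7]
grip_width: 0.0284
finger_force: 31.0
```

```bash
python3 - <<'E'
from kn import *
s=monitor.observe();w=grab_frame("wrist");cv2.imwrite("pics/w4.png",w)
c=cam("wrist",s);b,m=meas(w,c);print(s["position"],s["force"],b,[x for x in blobs(w,(20,110,80),(35,255,255),(0,0,640,400),50)[0]])
cv2.imwrite("pics/w4c.png",w[100:330,200:440])
E
```

```text
[0.43889213 0.21674135 0.11922955] [ 4.46513885 -0.52773295  4.6598668 ] [(array([316.2, 287.6]), [286, 255, 62, 66, 3181])] [(array([316., 319.]), [285, 300, 64, 31, 633]), (array([315. , 350.1]), [277, 345, 80, 14, 807])]
```

View pics/w4c.png

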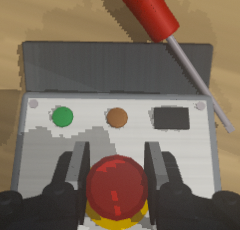

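The knob is held between the pads at about (316,288), and the hoop and box look undisturbed.

Request:
move_arm:
  moves:
    - [-0.6, -0.2, 0.6, 0]
    - [-1.2, -0.3, 1.0, 0]
    - [-1.2, -0.3, 1.0, 0]

```text
clock: 6.8
position: [0.4381, 0.2165, 0.1202]
tool_rot: [3.141, 0.001, -2.873]
force: [7.2, 0.2, 2.5]
grip_width: 0.0285
finger_force: 30.9
```

Request:
move_arm:
  moves:
    - [0, 0, 0, 0]
    - [0, 0, 0, 0]
    - [0, 0, 0, 0]
    - [-3, -1, 15, 0]
    - [-5, -1, 40, 0]
    - [-5, -1, 60, 0]
    - [-5, -1, 60, 0]
    - [-5, -1, 60, 0]
  gripper: 0.65

```text
clock: 7.8
position: [0.4322, 0.2151, 0.18]
tool_rot: [-3.142, -0.0, -2.872]
force: [-0.6, 0.5, -0.4]
grip_width: 0.0554
finger_force: 0.0
```

```bash
python3 - <<'E'
from kn import *
s=monitor.observe();w=grab_frame("wrist");cv2.imwrite("pics/w5.png",w);t=grab_frame("top");cv2.imwrite("pics/t5.png",t)
c=cam("wrist",s);b,m=meas(w,c);print(s["position"],s["force"],b,[x for x in blobs(w,(20,110,80),(35,255,255),(0,0,640,400),50)[0]])
B0=np.array([.46598,.22423,.14295]);H0=np.array([.45432,.22121,.11366]);n=np.array([-.62,-.171,.766])
print("expected bar",proj(c,B0))
for k in(0,.008,.012,.015): print(k,proj(c,H0+k*n))
E
```

```text
[0.43221187 0.21514315 0.18000903] [-0.599144    0.45640707 -0.44125571] [(array([316.4, 240.5]), [294, 218, 45, 46, 1544])] [(array([316.3, 274.6]), [261, 238, 112, 54, 1913])]
expected bar [316.02329484 283.86981889]
0 [316.27611716 244.78789077]
0.008 [316.27729077 242.37815119]
0.012 [316.27791004 241.10788333]
0.015 [316.2783897  240.12460769]
```

Request:
move_arm:
  moves:
    - [0, 0, 30, -0.1]
    - [4, -42, 40, -0.27]
    - [8, -85, 40, -0.44]
    - [12, -125, 40, -0.6]
    - [16, -170, 40, -0.77]
    - [20, -210, 40, -0.94]
    - [25, -255, 40, -1.1]
    - [30, -300, 40, -1.27]
    - [34, -345, 40, -1.44]
    - [38, -390, 35, -1.61]
    - [42, -430, 32, -1.78]
    - [44, -459, 30, -1.908]
  gripper: 0.5

```text
clock: 9.4
position: [0.476, -0.2454, 0.2093]
tool_rot: [-3.14, 0.0, 1.497]
force: [0.0, 0.7, -0.3]
grip_width: 0.0427
finger_force: 0.0
```

Request:
move_arm:
  moves:
    - [0, 0, 0, 0]
    - [0, 0, 0, 0]
    - [0, 0, 0, 0]

```text
clock: 9.78
position: [0.4765, -0.2428, 0.2099]
tool_rot: [-3.141, -0.0, 1.505]
force: [-0.1, -0.6, 0.3]
grip_width: 0.0426
finger_force: 0.0
```

```bash
python3 - <<'E'
from kn import *
s=monitor.observe();w=grab_frame("wrist");cv2.imwrite("pics/w6.png",w);t=grab_frame("top");cv2.imwrite("pics/t6.png",t)
np.save("w6.npy",np.r_[s["position"],s["tool_rot"]])
print(s["clock"],np.round(s["position"],4),np.round(s["tool_rot"],4),np.round(s["qpos"],2))
print("red",blobs(t,(0,120,70),(10,255,255),(190,170,290,290))[0],"yel",blobs(t,(20,110,80),(35,255,255),(200,180,280,260))[0])
ct=cam("top");H0=np.array([.45432,.22121,.11366]);n=np.array([-.62,-.171,.766])
for k in(0,.008,.012,.015): print(k,proj(ct,H0+k*n))
print("redw",blobs(w,(0,120,60),(10,255,255),(0,0,640,400),30)[0])
E
```

```text
9.775 [ 0.4765 -0.2428  0.2099] [-3.1414e+00 -4.0000e-04  1.5048e+00] [ 0.02  0.46  0.46  1.89 -0.27  0.85  0.55]
red [(array([237. , 228.6]), [42, 53, 11, 12, 104]), (array([249.5, 266.3]), [43, 82, 33, 29, 349])] yel [(array([235.6, 218.6]), [19, 27, 31, 19, 178])]
0 [236.44340532 224.54757799]
0.008 [236.58066987 226.28441941]
0.012 [236.64985492 227.16014147]
0.015 [236.70198801 227.82016141]
redw [(array([319.3, 178.1]), [309, 170, 22, 20, 214]), (array([319.7, 191.2]), [313, 189, 15, 8, 32]), (array([318.3, 257.8]), [309, 251, 20, 17, 180]), (array([318.6, 280.9]), [312, 278, 14, 9, 53])]
```

View pics/w6.png

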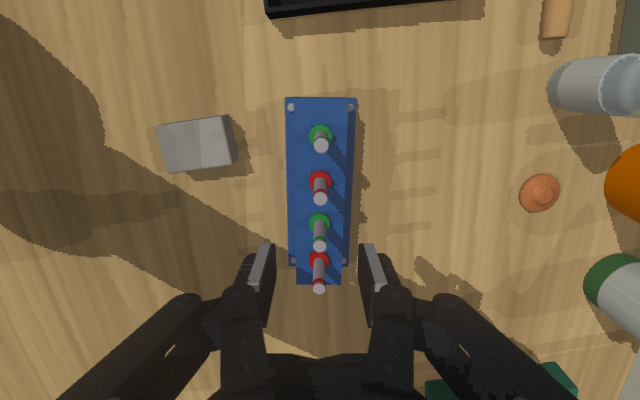

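The burrs appear in a column from +y to -y: green top at (321,145), red at (320,199), green at (320,246) and red at (320,288). In the top view the knob has moved 2.7 px, which is consistent with it staying out.

```bash
python3 - <<'E'
from kn import *
p=np.load("w6.npy");c=cam("wrist",dict(position=p[:3],tool_rot=p[3:]))
for u,z in [((321,145),.1),((320,199),.1),((320,246),.1),((319.5,288),.1),((319.3,178),.052),((318.5,257),.052),((320.5,133),.052),((319,219),.052)]:
    x=onz(c,u,z);print(u,np.round(x,4),"rel mm",np.round((x-p[:3])*1000,1))
w=cv2.imread("pics/w6.png");cv2.imwrite("pics/q.png",w)
E
```

```text
(321, 145) [ 0.484  -0.2005  0.1   ] rel mm [   7.5   42.3 -109.9]
(320, 199) [ 0.4805 -0.2449  0.1   ] rel mm [   3.9   -2.1 -109.9]
(320, 246) [ 0.4778 -0.2881  0.1   ] rel mm [   1.2  -45.3 -109.9]
(319.5, 288) [ 0.4746 -0.3313  0.1   ] rel mm [  -1.9  -88.5 -109.9]
(319.3, 178) [ 0.4805 -0.2407  0.052 ] rel mm [   4.     2.2 -157.9]
(318.5, 257) [ 0.4742 -0.327   0.052 ] rel mm [  -2.4  -84.2 -157.9]
(320.5, 133) [ 0.4843 -0.1978  0.052 ] rel mm [   7.8   45.  -157.9]
(319, 219) [ 0.4775 -0.2835  0.052 ] rel mm [   0.9  -40.7 -157.9]
```

Request:
move_arm:
  moves:
    - [3, -2, -40, 0]
    - [3, -2, -85, 0]
    - [3, -2, -120, 0]
    - [3, -2, -130, 0]
    - [3, -2, -130, 0]
    - [3, -2, -130, 0]

```text
clock: 10.62
position: [0.4801, -0.246, 0.0813]
tool_rot: [3.14, 0.0, 1.503]
force: [0.0, -0.6, -0.1]
grip_width: 0.0426
finger_force: 0.0
```

Request:
move_arm:
  moves:
    - [0, 0, 0, 0]
    - [0, 0, 0, 0]
    - [0, 0, 0, 0]
    - [0, 0, 0, 0]
    - [0, 0, 0, 0]
  gripper: 0.05
  newtons: 50

```text
clock: 11.25
position: [0.4799, -0.2458, 0.0806]
tool_rot: [3.141, 0.0, 1.503]
force: [-0.5, 1.4, 9.1]
grip_width: 0.0102
finger_force: 48.7
```

Request:
move_arm:
  moves:
    - [0, 0, 3, 0]
    - [0, 0, 6, 0]
    - [0, 0, 10, 0]
    - [0, 0, 15, 0]
    - [0, 0, 25, 0]
    - [0, 0, 40, 0]
    - [0, 0, 60, 0]
    - [0, 0, 80, 0]
    - [0, 0, 80, 0]

```text
clock: 12.38
position: [0.4802, -0.246, 0.1619]
tool_rot: [3.139, 0.001, 1.503]
force: [0.4, -0.9, -1.5]
grip_width: 0.0108
finger_force: 49.1
```

```bash
python3 - <<'E'
from kn import *
s=monitor.observe();w=grab_frame("wrist");cv2.imwrite("pics/w7.png",w);t=grab_frame("top");cv2.imwrite("pics/t7.png",t)
c=cam("wrist",s);print(s["position"],s["grip_width"],s["force"])
print("red",blobs(t,(0,120,70),(10,255,255),(190,170,290,290))[0][0][0])
print("redw",blobs(w,(0,120,60),(10,255,255),(200,50,450,400),30)[0],"grn",blobs(w,(50,100,40),(80,255,255),(250,50,380,400),30)[0])
P=s["position"]
for k in(-.02,-.03,-.04): print(k,proj(c,P+[0,0,k]))
cv2.imwrite("pics/w7c.png",cv2.resize(np.hstack([w[80:380,200:440],t[140:260,275:475].repeat(2,0).repeat(2,1)[:240].copy() if 0 else cv2.resize(t[140:260,275:475],(500,300))]),None,fx=1,fy=1))
E
```

```text
[ 0.4801968  -0.24603967  0.16186543] 0.010769974890370574 [ 0.44048019 -0.88063732 -1.54583131]
red [237.  228.6]
redw [(array([316. , 231.3]), [98, 171, 37, 21, 500]), (array([316.6, 277.4]), [105, 222, 24, 13, 199]), (array([314.2, 313.6]), [106, 260, 17, 11, 85])] grn [(array([315.2, 137. ]), [52, 77, 28, 24, 320])]
-0.02 [313.88468523 251.74992761]
-0.03 [314.00152768 243.05011284]
-0.04 [314.1067701  235.22266721]
```

View pics/w7c.png

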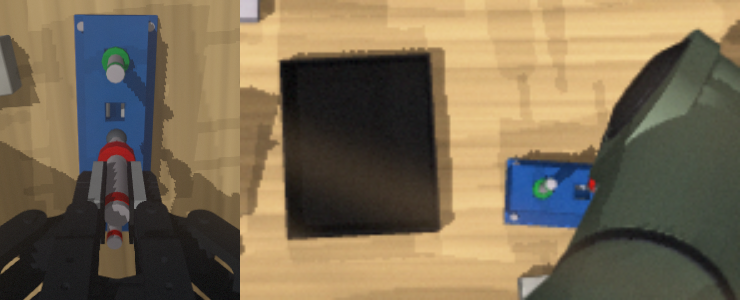

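The red-collared burr is held in the fingers at crop (115,190), and its clip below, at crop (115,110), is empty.

Request:
move_arm:
  moves:
    - [0, 0, 40, 0]
    - [0, 10, 50, 0]
    - [5, 55, 50, 0]
    - [10, 110, 50, 0]
    - [15, 165, 50, 0]
    - [20, 220, 40, 0]
    - [25, 265, 10, 0]
    - [25, 291, -30, 0]
    - [25, 291, -65, 0]
    - [25, 291, -78, 0]
    - [25, 291, -78, 0]
    - [25, 291, -78, 0]

```text
clock: 13.98
position: [0.505, 0.045, 0.083]
tool_rot: [3.14, -0.0, 1.502]
force: [0.4, -0.2, -0.7]
grip_width: 0.0107
finger_force: 49.1
```

Lower until contact, with the grip lightened.

Request:
move_arm:
  moves:
    - [0, 0, -2, 0]
    - [0, 0, -4, 0]
    - [0, 0, -6, 0]
    - [0, 0, -7, 0]
    - [0, 0, -7, 0]
  newtons: 20

```text
clock: 14.6
position: [0.5044, 0.0452, 0.0749]
tool_rot: [-3.141, 0.0, 1.503]
force: [0.3, 0.6, -0.9]
grip_width: 0.0106
finger_force: 49.1
```

Request:
move_arm:
  moves:
    - [0, 0, -1, 0]
    - [0, 0, -2, 0]
    - [0, 0, -3, 0]
    - [0, 0, -3, 0]
  gripper: 0.1
  newtons: 20

```text
clock: 15.1
position: [0.505, 0.0453, 0.0728]
tool_rot: [3.14, -0.001, 1.503]
force: [-4.0, -0.8, 21.4]
grip_width: 0.0106
finger_force: 52.1
```

Request:
move_arm:
  moves:
    - [0, 0, 1, 0]
    - [0, -6, 1, 0]
    - [0, -11, 0, 0]
    - [0, -17, -1, 0]
    - [0, -22, -2, 0]
    - [0, -22, -2, 0]
  newtons: 20
  gripper: 0.12

```text
clock: 15.85
position: [0.5044, 0.0231, 0.0702]
tool_rot: [-3.141, -0.001, 1.502]
force: [-3.7, 2.5, 10.4]
grip_width: 0.0105
finger_force: 53.1
```

```bash
python3 - <<'E'
from kn import *
w=grab_frame("wrist");a=grab_frame("scene")
cv2.imwrite("pics/w8c.png",np.hstack([cv2.resize(w[100:400,190:440],(400,480)),cv2.resize(a[140:270,240:350],(400,480),interpolation=2)]))
E
```

```text
(no output)
```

View pics/w8c.png

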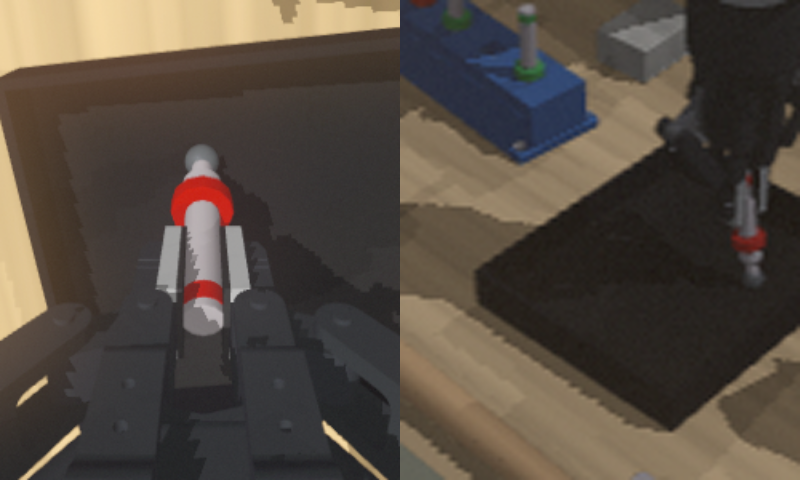

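The burr is tilting about its ball, which rests on the mat at the wrist view's upper middle, with the shank still in the pads. That was the tenth picture, so I continue on numbers alone.

Request:
move_arm:
  moves:
    - [0, -5, -2, 0]
    - [0, -10, -5, 0]
    - [0, -15, -8, 0]
    - [0, -20, -11, 0]
    - [0, -20, -11, 0]

```text
clock: 16.58
position: [0.505, 0.0025, 0.0594]
tool_rot: [3.14, -0.0, 1.502]
force: [-0.4, -1.5, 12.7]
grip_width: 0.0102
finger_force: 57.8
```

Request:
move_arm:
  moves:
    - [0, -4, -4, 0]
    - [0, -8, -8, 0]
    - [0, -11, -12, 0]
    - [0, -14, -17, 0]
    - [0, -14, -17, 0]

```text
clock: 17.2
position: [0.5057, -0.0129, 0.0426]
tool_rot: [3.138, 0.001, 1.5]
force: [1.6, -10.4, 15.1]
grip_width: 0.0107
finger_force: 57.9
```

Request:
move_arm:
  moves:
    - [0, -2, -4, 0]
    - [0, -3, -8, 0]
    - [0, -3, -8, 0]

```text
clock: 17.58
position: [0.505, -0.0156, 0.0343]
tool_rot: [3.14, 0.001, 1.501]
force: [-1.3, -8.3, 13.7]
grip_width: 0.0105
finger_force: 52.8
```

Request:
move_arm:
  moves:
    - [0, 0, 0, 0]
    - [0, 0, 0, 0]
    - [0, 0, 0, 0]
    - [0, 0, 10, 0]
    - [0, 0, 40, 0]
    - [0, 0, 90, 0]
    - [0, 0, 120, 0]
    - [0, 0, 120, 0]
  gripper: 0.4

```text
clock: 18.58
position: [0.5055, -0.0135, 0.1564]
tool_rot: [3.138, -0.001, 1.503]
force: [0.0, 0.9, -0.4]
grip_width: 0.0343
finger_force: 0.0
```

```bash
cat > st.py <<'E'
from kn import *
s=monitor.observe();w=grab_frame("wrist");t=grab_frame("top")
c=cam("wrist",s);ct=cam("top");print(s["clock"],np.round(s["position"],4),np.round(s["tool_rot"],3),s["grip_width"])
print("knob",blobs(t,(0,120,70),(10,255,255),(190,170,290,290))[0][0][0])
print("bar",blobs(t,(20,110,80),(35,255,255),(200,180,280,260))[0])
for nm,im,cc,roi in(("w",w,c,(0,0,640,400)),("t",t,ct,(285,150,470,245))):
    for b in blobs(im,(0,120,50),(10,255,255),roi,8)[0]: print(nm,"red",b[0],b[1][2:],np.round(onz(cc,b[0],.02),4))
    for b in blobs(im,(50,100,40),(80,255,255),roi,8)[0]: print(nm,"grn",b[0],b[1][2:],np.round(onz(cc,b[0],.05),4))
E
python3 st.py
```

```text
18.575 [ 0.5055 -0.0135  0.1564] [ 3.138e+00 -1.000e-03  1.503e+00] 0.03426050759736907
knob [237.  228.6]
bar [(array([235.7, 218.5]), [19, 27, 31, 19, 179])]
w red [311.1 180.7] [25, 17, 259] [ 0.5027 -0.0072  0.02  ]
w red [318.3 223.5] [13, 8, 64] [ 0.5064 -0.0494  0.02  ]
t red [442.9 218.5] [8, 8, 30] [ 0.4733 -0.3388  0.02  ]
t grn [394.9 215.6] [8, 7, 27] [ 0.4797 -0.1994  0.05  ]
t grn [426.8 217.6] [8, 8, 28] [ 0.4734 -0.2864  0.05  ]
```

Request:
move_arm:
  moves:
    - [0, -10, 30, 0]
    - [-5, -60, 54, 0]
    - [-10, -115, 54, 0]
    - [-15, -170, 54, 0]
    - [-20, -225, 54, 0]
    - [-26, -275, 54, 0]
    - [-31, -315, 54, 0]
    - [-31, -315, 54, 0]
    - [-31, -315, 54, 0]
    - [-31, -315, 54, 0]
  gripper: 0.5

```text
clock: 19.92
position: [0.4737, -0.3276, 0.2076]
tool_rot: [-3.141, -0.001, 1.504]
force: [-0.4, 0.4, 0.6]
grip_width: 0.0427
finger_force: 0.0
```

```bash
cat >> st.py <<'E'
h=cv2.cvtColor(w,cv2.COLOR_BGR2HSV)
E
python3 - <<'E'
from kn import *
s=monitor.observe();w=grab_frame("wrist");c=cam("wrist",s);P=s["position"];print(s["clock"],P,s["tool_rot"])
for b in blobs(w,(0,120,50),(10,255,255),(250,50,390,330),15)[0]: print(b[0],b[1],(onz(c,b[0],.052)-P)*1000,(onz(c,b[0],.095)-P)*1000)
E
```

```text
19.925 [ 0.47369722 -0.32763609  0.20758446] [-3.14097177e+00 -7.05081468e-04  1.50411301e+00]
[315.7 182. ] [55, 124, 23, 20, 220] [   0.22393087   -0.88308427 -155.58445914] [   1.29798818   11.91380263 -112.58445914]
[315.5 195.5] [59, 143, 14, 7, 32] [  -0.90289072  -14.5588865  -155.58445914] [   0.34159304    0.30640094 -112.58445914]
```

Request:
move_arm:
  moves:
    - [0, -4, -40, 0]
    - [0, -4, -85, 0]
    - [0, -4, -118, 0]
    - [0, -4, -128, 0]
    - [0, -4, -128, 0]
    - [0, -4, -128, 0]

```text
clock: 20.72
position: [0.4741, -0.333, 0.0813]
tool_rot: [3.14, 0.001, 1.503]
force: [0.5, -0.0, 0.2]
grip_width: 0.0425
finger_force: 0.0
```

Request:
move_arm:
  moves:
    - [0, 0, 0, 0]
    - [0, 0, 0, 0]
    - [0, 0, 0, 0]
    - [0, 0, 0, 0]
    - [0, 0, 0, 0]
  gripper: 0.05
  newtons: 50

```text
clock: 21.35
position: [0.4737, -0.3329, 0.0806]
tool_rot: [3.141, 0.0, 1.503]
force: [-1.1, 1.5, 8.7]
grip_width: 0.0104
finger_force: 48.7
```

Same grip as before; lift and carry.

Request:
move_arm:
  moves:
    - [0, 0, 3, 0]
    - [0, 0, 6, 0]
    - [0, 0, 10, 0]
    - [0, 0, 15, 0]
    - [0, 0, 25, 0]
    - [0, 0, 40, 0]
    - [0, 0, 70, 0]
    - [0, 0, 110, 0]
    - [0, 0, 130, 0]
    - [0, 0, 130, 0]

```text
clock: 22.6
position: [0.4741, -0.3331, 0.2121]
tool_rot: [3.139, 0.001, 1.503]
force: [-1.0, 0.6, -2.1]
grip_width: 0.0106
finger_force: 49.5
```

```bash
python3 - <<'E'
from kn import *
s=monitor.observe();w=grab_frame("wrist");t=grab_frame("top");print(s["position"],s["grip_width"],s["force"])
print("knob",blobs(t,(0,120,70),(10,255,255),(190,170,290,290))[0][0][0])
for b in blobs(w,(0,120,50),(10,255,255),(250,50,390,380),15)[0]: print(b)
ct=cam("top")
for b in blobs(t,(0,100,40),(10,255,255),(285,150,470,245),6)[0]: print("t",b[0],b[1][2:],onz(ct,b[0],.02))
E
```

```text
[ 0.47406315 -0.33314567  0.21211239] 0.010634136598281775 [-1.02442061  0.60932201 -2.07379112]
knob [237.  228.6]
(array([316., 232.]), [48, 172, 38, 21, 498])
(array([316.4, 278.9]), [55, 223, 24, 14, 204])
t [324.6 210.3] [5, 8, 30] [ 0.4994369 -0.0086898  0.02     ]
t [340.4 209.3] [3, 6, 13] [ 0.50182834 -0.0528797   0.02      ]
t [456.4 212.8] [6, 9, 29] [ 0.48895024 -0.3773247   0.02      ]
```

Request:
move_arm:
  moves:
    - [10, 50, 5, 0]
    - [22, 105, 5, 0]
    - [35, 160, 5, 0]
    - [50, 215, 5, 0]
    - [65, 270, 5, 0]
    - [80, 320, 0, 0]
    - [91, 365, -20, 0]
    - [91, 378, -65, 0]
    - [91, 378, -110, 0]
    - [91, 378, -130, 0]
    - [91, 378, -130, 0]
    - [91, 378, -130, 0]

```text
clock: 24.2
position: [0.5647, 0.0451, 0.0805]
tool_rot: [3.141, 0.0, 1.502]
force: [-0.9, -0.4, -0.8]
grip_width: 0.0103
finger_force: 49.5
```

Request:
move_arm:
  moves:
    - [0, 0, -3, 0]
    - [0, 0, -6, 0]
    - [0, 0, -8, 0]
    - [0, 0, -8, 0]
  newtons: 20
  gripper: 0.1

```text
clock: 24.7
position: [0.565, 0.0453, 0.0729]
tool_rot: [3.14, -0.001, 1.503]
force: [-1.7, 0.3, 16.2]
grip_width: 0.0103
finger_force: 51.7
```

Contact as before; repeat the same tilting.

Request:
move_arm:
  moves:
    - [0, 0, 1, 0]
    - [0, -6, 1, 0]
    - [0, -11, 0, 0]
    - [0, -17, -1, 0]
    - [0, -22, -2, 0]
    - [0, -22, -2, 0]

```text
clock: 25.45
position: [0.5645, 0.0226, 0.0703]
tool_rot: [3.141, -0.0, 1.502]
force: [-2.1, 1.6, 10.7]
grip_width: 0.0102
finger_force: 53.1
```

Request:
move_arm:
  moves:
    - [0, -5, -2, 0]
    - [0, -10, -5, 0]
    - [0, -15, -8, 0]
    - [0, -20, -11, 0]
    - [0, -20, -11, 0]

```text
clock: 26.08
position: [0.5648, 0.0021, 0.0597]
tool_rot: [3.141, 0.0, 1.502]
force: [-2.8, -1.4, 17.3]
grip_width: 0.0105
finger_force: 59.0
```

Request:
move_arm:
  moves:
    - [0, -4, -4, 0]
    - [0, -8, -8, 0]
    - [0, -11, -12, 0]
    - [0, -14, -17, 0]
    - [0, -16, -21, 0]
    - [0, -17, -25, 0]
    - [0, -17, -25, 0]

```text
clock: 26.95
position: [0.5646, -0.0159, 0.0343]
tool_rot: [3.141, 0.002, 1.501]
force: [-1.5, -6.9, 13.0]
grip_width: 0.0105
finger_force: 52.1
```

Request:
move_arm:
  moves:
    - [0, 0, 0, 0]
    - [0, 0, 0, 0]
    - [0, 0, 0, 0]
    - [0, 0, 10, 0]
    - [0, 0, 40, 0]
    - [0, 0, 90, 0]
    - [0, 0, 130, 0]
    - [0, 0, 130, 0]
    - [0, 0, 130, 0]
  gripper: 0.4

```text
clock: 28.08
position: [0.5642, -0.0135, 0.1639]
tool_rot: [-3.141, -0.0, 1.503]
force: [0.1, -0.1, 0.5]
grip_width: 0.0338
finger_force: 0.0
```

```bash
python3 st.py
```

```text
28.075 [ 0.5642 -0.0135  0.1639] [-3.141 -0.     1.503] 0.033829409653507427
knob [237.  228.6]
bar [(array([235.6, 218.6]), [19, 27, 31, 19, 179])]
w red [18.3  2.8] [30, 9, 163] [0.3332 0.1582 0.02  ]
w red [316.6 177.7] [24, 15, 240] [ 0.5659 -0.0069  0.02  ]
w red [249.4 182.4] [25, 17, 244] [ 0.5037 -0.0072  0.02  ]
w red [317.1 220.3] [13, 7, 66] [ 0.5635 -0.0494  0.02  ]
w red [260.6 223.9] [15, 9, 72] [ 0.5087 -0.0495  0.02  ]
t grn [394.9 215.6] [8, 7, 28] [ 0.4797 -0.1994  0.05  ]
t grn [426.6 217.6] [8, 8, 28] [ 0.4734 -0.2859  0.05  ]
```

Request:
move_arm:
  moves:
    - [0, 0, 36, 0.1]
    - [-12, 20, 50, 0.27]
    - [-25, 40, 50, 0.44]
    - [-40, 62, 50, 0.61]
    - [-54, 85, 50, 0.78]
    - [-68, 108, 50, 0.95]
    - [-82, 130, 50, 1.12]
    - [-95, 153, 50, 1.29]
    - [-109, 176, 50, 1.46]
    - [-123, 199, 50, 1.63]
    - [-135, 220, 50, 1.8]
    - [-140, 228, 36, 1.908]
  gripper: 0
  newtons: 30

```text
clock: 29.68
position: [0.4239, 0.2154, 0.1997]
tool_rot: [3.141, -0.0, -2.867]
force: [-0.6, 0.0, -0.6]
grip_width: 0.0002
finger_force: 0.0
```

Request:
move_arm:
  moves:
    - [0, 0, 0, 0]
    - [0, 0, 0, 0]
    - [0, 0, 0, 0]
    - [0, 0, 0, 0]

```text
clock: 30.18
position: [0.4247, 0.2141, 0.2002]
tool_rot: [3.142, 0.0, -2.874]
force: [0.4, -1.1, -0.0]
grip_width: -0.0
finger_force: 0.0
```

```bash
python3 - <<'E'
from kn import *
s=monitor.observe();w=grab_frame("wrist");c=cam("wrist",s);P=s["position"];print(s["clock"],P,s["tool_rot"],s["grip_width"],bot.tip_extent)
b,m=meas(w,c);print(b,blobs(w,(20,110,80),(35,255,255),(200,50,440,400),50)[0])
H0=np.array([.45432,.22121,.11366]);n=np.array([-.62,-.171,.766])
for k in(0,.008,.012,.015): print(k,proj(c,H0+k*n))
print("bar",proj(c,np.array([.46598,.22423,.14295])))
F=H0+.019*n; bx=np.array([.964,.267,0]);by=np.array([-.267,.964,0]);d=F-P;print("face rel",d@bx,d@by,d[2])
E
```

```text
30.175 [0.42465916 0.21410209 0.20021101] [ 3.14154508e+00  3.50407726e-04 -2.87358408e+00] -1.2756525776574656e-06 0.014
[(array([ 98.8, 185.5]), [91, 176, 21, 21, 225]), (array([314.6, 231.8]), [295, 217, 40, 34, 861]), (array([ 97.6, 236.1]), [90, 227, 20, 20, 185])] [(array([293.3, 245.4]), [90, 185, 9, 18, 79]), (array([336., 246.]), [132, 186, 8, 16, 72]), (array([271. , 275.6]), [57, 221, 29, 13, 281]), (array([359.8, 276.8]), [148, 222, 25, 13, 241])]
0 [315.00889259 240.96199155]
0.008 [314.96180931 238.65602085]
0.012 [314.93711529 237.44634915]
0.015 [314.91805947 236.51275619]
bar [314.66776342 275.77849228]
face rel 0.018267462890913192 -0.0010541957622556947 -0.07199701351803753
```

Request:
move_arm:
  moves:
    - [0, -1, -20, 0]
    - [0, -1, -40, 0]
    - [0, -1, -49, 0]
    - [0, -1, -49, 0]
    - [0, -1, -49, 0]

```text
clock: 30.85
position: [0.4247, 0.2134, 0.1516]
tool_rot: [3.141, 0.001, -2.873]
force: [0.4, 0.0, 0.6]
grip_width: 0.0003
finger_force: 0.0
```

Request:
move_arm:
  moves:
    - [1.9, 0.5, -2.3, 0]
    - [3.7, 1.0, -4.6, 0]
    - [5.0, 1.4, -6.1, 0]
    - [6.2, 1.7, -7.7, 0]
    - [7.4, 2.1, -9.2, 0]
    - [7.4, 2.1, -9.2, 0]

```text
clock: 31.6
position: [0.4319, 0.2154, 0.1417]
tool_rot: [-3.142, -0.0, -2.872]
force: [-0.2, 0.4, -0.5]
grip_width: 0.0001
finger_force: 0.0
```

No contact yet; advance along the axis in small steps.

Request:
move_arm:
  moves:
    - [0.6, 0.2, -0.8, 0]
    - [1.2, 0.3, -1.5, 0]
    - [1.9, 0.5, -2.3, 0]
    - [2.5, 0.7, -3.1, 0]
    - [2.5, 0.7, -3.1, 0]

```text
clock: 32.22
position: [0.4345, 0.2161, 0.1386]
tool_rot: [3.142, 0.0, -2.872]
force: [0.5, -0.2, 0.4]
grip_width: 0.0001
finger_force: 0.0
```

Request:
move_arm:
  moves:
    - [0.6, 0.2, -0.8, 0]
    - [1.2, 0.3, -1.5, 0]
    - [1.9, 0.5, -2.3, 0]
    - [2.5, 0.7, -3.1, 0]
    - [2.5, 0.7, -3.1, 0]

```text
clock: 32.85
position: [0.4369, 0.2167, 0.1355]
tool_rot: [-3.142, -0.0, -2.872]
force: [0.3, -0.9, -0.0]
grip_width: 0.0003
finger_force: 0.0
```

Request:
move_arm:
  moves:
    - [0.6, 0.2, -0.8, 0]
    - [1.2, 0.3, -1.5, 0]
    - [1.9, 0.5, -2.3, 0]
    - [2.5, 0.7, -3.1, 0]
    - [2.5, 0.7, -3.1, 0]

```text
clock: 33.48
position: [0.4394, 0.2174, 0.1324]
tool_rot: [-3.142, -0.0, -2.872]
force: [0.5, -0.6, 0.7]
grip_width: 0.0001
finger_force: 0.0
```

```bash
python3 - <<'E'
from kn import *
s=monitor.observe();w=grab_frame("wrist");c=cam("wrist",s);P=s["position"];print(P,s["force"])
print(blobs(w,(0,120,50),(10,255,255),(200,100,440,400),50)[0])
H0=np.array([.45432,.22121,.11366]);n=np.array([-.62,-.171,.766])
for k in(0,.008,.015): print(k,proj(c,H0+k*n))
print("tip",proj(c,P+[0,0,-.014]), "corner",proj(c,P+[.0106,.003,-.014]))
t=grab_frame("top");print("knob",blobs(t,(0,120,70),(10,255,255),(190,170,290,290))[0])
E
```

```text
[0.43937431 0.21743987 0.13242656] [ 0.5108909  -0.64330117  0.70601162]
[(array([351.6, 116.1]), [123, 0, 53, 40, 1238])]
0 [315.77221539 273.73867141]
0.008 [315.74973049 271.96365296]
0.015 [315.72829958 270.27143596]
tip [316.37377761 253.65842245] corner [316.52441204 271.74312246]
knob []
```

Request:
move_arm:
  moves:
    - [0.6, 0.2, -0.8, 0]
    - [1.2, 0.3, -1.5, 0]
    - [1.9, 0.5, -2.3, 0]
    - [1.9, 0.5, -2.3, 0]

```text
clock: 34.08
position: [0.44, 0.2177, 0.1311]
tool_rot: [-3.141, -0.002, -2.872]
force: [-17.6, -5.7, 36.2]
grip_width: -0.0
finger_force: 20.0
```

Contact is firm, probably the knob at its home stop. I'll back off and check the knob's position.

Request:
move_arm:
  moves:
    - [-2.0, -0.5, 2.5, 0]
    - [-6, -2, 8, 0]
    - [-9, -3, 30, 0]
    - [-12, -4, 60, 0]
    - [-20, -6, 90, 0]
    - [-20, -6, 90, 0]
    - [-20, -6, 90, 0]
  gripper: 0.65

```text
clock: 34.95
position: [0.4212, 0.2119, 0.2199]
tool_rot: [-3.142, 0.0, -2.872]
force: [0.4, -0.2, -0.5]
grip_width: 0.0557
finger_force: 0.0
```

```bash
python3 - <<'E'
from kn import *
s=monitor.observe();w=grab_frame("wrist");cv2.imwrite("pics/w9.png",w);c=cam("wrist",s);P=s["position"];print(s["clock"],P,s["force"])
print([b for b in blobs(w,(0,120,50),(10,255,255),(200,50,440,400),50)[0]],blobs(w,(20,110,80),(35,255,255),(200,50,440,400),50)[0])
H0=np.array([.45432,.22121,.11366]);n=np.array([-.62,-.171,.766])
for k in(0,.008,.015): print(k,proj(c,H0+k*n), "dia",30/1000*c["f"]/(c["R"]@(H0+k*n)+c["t"])[2])
print("bar",proj(c,np.array([.46598,.22423,.14295])))
for f in("w2","w1"):
    p=np.load(f+".npy");c2=cam("wrist",dict(position=p[:3],tool_rot=p[3:]));print(f,"dia0",.03*c2["f"]/(c2["R"]@H0+c2["t"])[2])
t=grab_frame("top");cv2.imwrite("pics/t9.png",t);print("knob",blobs(t,(0,120,70),(10,255,255),(190,170,290,290))[0]);print(blobs(t,(20,110,80),(35,255,255),(200,180,280,260))[0])
E
```

```text
34.95 [0.42119584 0.21185715 0.2199474 ] [ 0.43494494 -0.17013458 -0.45829891]
[(array([323.4,  97.3]), [88, 2, 72, 92, 2397]), (array([316.5, 234.3]), [99, 167, 35, 36, 977])] [(array([316.2, 259.2]), [63, 175, 107, 51, 1426])]
0 [316.54004151 234.22256114] dia 35.63600382886135
0.008 [316.54831238 231.89486207] dia 36.689339979115445
0.015 [316.5559625  229.74173677] dia 37.66344570251817
bar [316.35796417 265.45874707]
w2 dia0 30.63140930277309
w1 dia0 33.38508269621813
knob []
[(array([246.5, 214.5]), [43, 27, 7, 15, 31])]
```

Request:
move_arm:
  moves:
    - [0, 10, 30, 0]
    - [-10, 50, 50, 0]
    - [-30, 100, 60, 0]
    - [-60, 150, 60, 0]
    - [-90, 200, 60, 0]
    - [-120, 250, 60, 0]
    - [-120, 250, 60, 0]
    - [-120, 250, 60, 0]

```text
clock: 36.05
position: [0.3014, 0.4616, 0.2793]
tool_rot: [-3.14, -0.001, -2.872]
force: [0.1, -0.2, -0.1]
grip_width: 0.0556
finger_force: 0.0
```

```bash
python3 - <<'E'
from kn import *
s=monitor.observe();t=grab_frame("top");cv2.imwrite("pics/t10.png",t);print(s["clock"],s["position"],s["force"])
t0=cv2.imread("pics/t0.png");t6=cv2.imread("pics/t6.png")
for i in(t0,t6,t): print(blobs(i,(0,120,70),(10,255,255),(190,170,290,290))[0],blobs(i,(20,110,80),(35,255,255),(200,180,280,260))[0])
for b in blobs(t,(0,100,40),(10,255,255),(285,150,470,245),6)[0]: print("t red",b[0],b[1][2:],onz(cam("top"),b[0],.02))
for b in blobs(t,(50,70,40),(90,255,255),(370,190,470,245),6)[0]: print("t grn",b[0])
# box motion: phase correlation on the box crop (lower part, lighting permitting)
g=lambda i:np.float32(cv2.cvtColor(i[185:255,203:275],cv2.COLOR_BGR2GRAY))
print("shift px",cv2.phaseCorrelate(g(t0),g(t),cv2.createHanningWindow((72,70),cv2.CV_32F)))
E
```

```text
36.05 [0.30137443 0.46156234 0.27928545] [ 0.10305528 -0.1962383  -0.13388044]
[(array([236.9, 225.9]), [42, 51, 11, 11, 100]), (array([249.5, 266.2]), [43, 82, 33, 29, 349])] [(array([235.5, 218.1]), [19, 27, 31, 19, 163])]
[(array([237. , 228.6]), [42, 53, 11, 12, 104]), (array([249.5, 266.3]), [43, 82, 33, 29, 349])] [(array([235.6, 218.6]), [19, 27, 31, 19, 178])]
[(array([236.9, 225.9]), [42, 51, 11, 11, 100]), (array([249.5, 266.2]), [43, 82, 33, 29, 349])] [(array([235.1, 218.2]), [19, 27, 31, 19, 165])]
t red [323.9 188. ] [4, 8, 23] [ 0.56246582 -0.00753946  0.02      ]
t red [339.8 189. ] [3, 5, 13] [ 0.55923327 -0.05218677  0.02      ]
t red [324.6 210.6] [4, 8, 28] [ 0.49859455 -0.00867887  0.02      ]
t red [340.3 209.2] [3, 6, 14] [ 0.5021121  -0.05260498  0.02      ]
t grn [394.8 215.6]
t grn [427.4 217.6]
shift px ((0.1331820123181302, 0.15914759112135357), 0.8505589041720938)
```

The knob is exactly at its original home pixel, the box hasn't moved, both worn burrs lie in the tray and both green ones are still clipped.

```bash
python3 -c "
from workcell import bot
print(bot.job_done())"
```

```text
the job is handed in; nothing more can be done
None
```

I handed the job in at about 36 s: I pulled the knob out and it stayed out, laid both red-collared burrs in the tray with the green ones still clipped, and pushed the knob home. The box did not move measurably, though the final push reached about 40 N at the knob's home stop.

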